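# Jog the bearing run-in carousel round and take off the finished bearing's cap

### The job

The bearing under the orange cap on the run-in carousel is finished. Push the black joystick over to one side and hold it there so that the motor turns the round table (do not turn the table by hand), and let it spring back so that the table clicks home with the orange cap at the red pointer in the open front; then twist the orange cap anticlockwise to free it, lift it off its spindle and stand it, right way up, in the grey tray.

Things in the scene. Friction and masses are not known exactly. Their poses are not given: they have to be found in the camera images.
- rig: Carousel's fixed grey bed with blue drive housing; origin on the bench under the round table's vertical axis, z up. Its -x side is the open front, toward the robot; the red pointer stands there at x = -128 mm, 70 mm high. Blue gearbox, motor and black terminal box, 75 mm high, stand round x = 45, y = -95 to -210 mm.
- hood_edge (a point): Middle of the front edge of the clear plastic hood over the table; top of the hood 131 mm above the bench. It covers 160 mm behind this edge (bed's x from -33 to +130 mm) and 133 mm to each side; only the front station is open.
- stick_knob (a point): Centre of the joystick's black round knob, diameter 32 mm, on a 10 mm steel rod over a white console (92 x 88 mm, top 58 mm above the bench). Upright, the knob is 141 mm above the bench, 84 mm above its pivot. It tilts only to left and right, along the bed's y axis.
- stick (a joint): Joystick tilt, rad: 0 upright, + to the left (bed's +y), stops at +-0.42; springs back (about 6 N at the knob at 0.3, 9 N fully over). Past 0.27 the motor drives the table at 0.38 rad/s: stick left, the table's front edge travels left (clockwise from above); stick right, it travels right. Below 0.15 there is no drive and the table stops almost at once.
- table: Round aluminium table, diameter 236 mm, top face 74 mm above the bench; origin on its axis at the underside. Four stations 90 degrees apart, 85 mm from the axis, each a steel bearing (diameter 52, 15 mm high) under a knurled cap; three caps are black and fixed, one is orange and loose.
- orange_spindle (a point): Point fixed to the table on the axis of the orange-capped station's spindle, 104 mm above the bench, 85 mm from the table's axis. A spring detent draws the table home when it is left within about 6 degrees of a station standing at the pointer.
- unload_point (a point): Fixed point at the open front, 104 mm above the bench, where orange_spindle stands when its station is home.
- cap_center (a point): Centre (half-way up) of the loose orange cap: knurled, round, diameter 46 mm, 30 mm high, hollow below, 90 g, z axis up when right way up. On its spindle it spans 89 to 119 mm above the bench. Bayonet: turned 60 degrees anticlockwise seen from above (40 is enough, stop at about 68; it turns easily) it lifts straight off; it is clear of the spindle after 20 mm.
- tray: Open grey parts tray fixed on the bench, outside 95 mm (its x) by 130 mm (its y), rim 24 mm high, walls 4 mm thick, floor 4 mm above the bench; origin on the bench under its centre.

How it is judged:
On the way, in this order (a step that is already met when the one before it is completed fails the run):
1. the joystick is held well over to one side ((value of joint stick above 0.2 rad or value of joint stick below -0.2 rad)), for 0.5 s.
2. the orange station stands home at the pointer and the joystick is back upright (horizontal distance between orange_spindle and unload_point below 0.006 m and value of joint stick between -0.08 and 0.08 rad), for 0.3 s.
3. the cap is free and lifted clear of its spindle (distance between cap_center and orange_spindle above 0.03 m), for 0.1 s.
At the end, for the whole second after the job is handed in: The orange cap stands right way up (within 0.15 rad) on the tray's floor, inside its walls; the orange station is still home at the pointer (within 10 mm) and the joystick is upright (within 0.08 rad) (x of cap_center in the frame of tray between -0.035 and 0.035 m and y of cap_center in the frame of tray between -0.05 and 0.05 m and height (world z) of cap_center below 0.026 m and angle between cap_center's own z axis and vertical below 0.15 rad and horizontal distance between orange_spindle and unload_point below 0.01 m and value of joint stick between -0.08 and 0.08 rad); the robot touches nothing.
It fails at once if the table is pushed round by hand (more than 8 N between the robot and the table) (contact force between any of the fingers, the arm and table above 8 N).
It also fails if it takes over 67 s, if anything falls off the work surface, if the arm or the gripper's body presses on something with over 40 N, if the wrist force passes 120 N, or if a joint passes its speed limit or range.

### The arm

A 7-joint arm with a two-finger parallel gripper is mounted at the origin on a cart in front of the work surface, level with it; the furniture and walls round the work are solid. World frame = base frame: x ahead of the robot, y to its left, z up, the work surface at z = 0. Lengths are in m, angles in rad, forces in N, time in s.
With the tool pointing down it reaches from about 0.425 to 0.95 m from the base axis. Payload 4.7 kg.
Tool frame: the origin (TCP) lies midway between the tips of the shut fingers; the grasp point (between the pads) lies ctrl.grip_point_offset behind it (ctrl.grip_point_offset is the distance from the TCP to the grasp point, in m); z points along the fingers, y is the line along which they close (so a half turn about z gives the same grasp; the last joint's range is limited). The gripper opens to 87 mm and grips with 3 to 60 N. Pads are 19 mm wide; open, the fingers measure 117 mm over their backs; the gripper's body (75 mm by 190 mm) begins 51 mm behind the grasp point.
Start: joints at [1.258, 0.469, -0.049, 1.532, 0.024, 1.141, -0.082], TCP at [0.189, -0.648, 0.223] pointing down, gripper open.
Joint ranges: [-2.59, 2.59], [-0.33, 1.99], [-1.39, 1.29], [0.1, 2.45], [-1.04, 4.18], [0.21, 1.99], [-2.66, 2.66]. Speed limits (rad/s): [2.57, 2.57, 3.14, 3.14, 3.14, 3.14, 3.14].

### API

Orientations are given as [roll, pitch, yaw] about the fixed x, y, z axes, in that order (R = Rz(yaw) Ry(pitch) Rx(roll)).
In Python, from bench import ctrl gives the robot as it stands. The module is installed in compiled form; this text tells all that it offers.
- The arm moves only by the tool step_arm, never from a script. Its arguments are lists of equal length, an entry for each row: "turn": the turn, a rotation vector about the tool's x, y, z in degrees, a list of three; "xyz": the shift along the tool's x, y, z in cm, a list of three; "gripper": the finger opening in cm, from 0 to 8.7. A call has 1 to 8 rows; each row is the pose to reach, as a shift and turn from the pose commanded when the call began, along the tool's axes at that moment; what a row does not reach only later rows make up. A row lasts 1/8 s, in which the tool goes at most 62.5 mm and 10.7 degrees, less where a joint would pass 70% of its speed; a pose out of reach is approached as far as the arm can. A call with a gripper value outside its range is refused whole. The fingers move at their own pace and stop on an object; the grip force is fixed at half the most. Time passes only in rows, so rows that repeat a pose let the fingers close. It gives the time, the measured TCP pose, the force, the opening and the grip force at its end, in the units of the state.
- ctrl.sense(): the state, without advancing time (a new reading comes with each control period).
- ctrl.capture(name): name is "scene" or "side" or "wrist"; returns a dict with "pixels" (400x640x3 uint8, blue, green, red), "fx", "fy", "cx", "cy" (pixels), "rvec" (rotation vector, rad) and "tvec" (3), from world to camera coordinates, as OpenCV has them; the wrist camera has in their place "tool_from_camera" (4x4, takes a point from camera to tool coordinates, whose origin is the TCP and whose axes are the flange's). Camera axes: x right, y down, z forward; pixel columns grow to the right and rows downward; lengths in m; the calibration is good to about 2 mm. A picture is of the moment at which its call begins: read the wrist's pose just before it. There is no depth.
- ctrl.hand_in(): hands the job in; it is judged then, once.
The state is a dict: "time": time; "joints": joint angles; "joint_velocities": joint speeds; "joint_efforts": joint torques, N m; "eef_pos": TCP position; "orientation": TCP orientation; "contact_force": force on the tool from outside, world axes, zero at the start; "wrist_torque": the same for the moment, N m; "finger_gap": finger opening in m; "grasp_force": force on a finger pad.
Only numpy, scipy, OpenCV 4.12 (cv2) and the standard library are available. Lean on these libraries where they do the work, as an engineer would, in place of code of your own. Each camera call takes 0.05 s, during which the arm holds its last target. There are 200 camera calls.

## Working session

There is one attempt and no reset: what is moved stays moved. The work goes in short steps, Python scripts to look and compute and a tool call to move; the robot and the scene stay as the last step left them, time stands still between calls to the robot, and variables do not carry over. Pictures are saved under pics/ and viewed, at most 10 in all, crops included, and the job is handed in when it is done.

Besides the shell and the picture viewer there is one more tool, called after ">>>" as name(argument=value, ...), one argument or row to a line, values as JSON. step_arm: Moves the arm, as the interface text tells. Its arguments: {"type":"object","properties":{"turn":{"type":"array","items":{"type":"array","items":{"type":"number"}}},"xyz":{"type":"array","items":{"type":"array","items":{"type":"number"}}},"gripper":{"type":"array","items":{"type":"number"}}},"required":["turn","xyz","gripper"]}

```bash
mkdir -p pics; cat > h.py <<'E'
import numpy as np, cv2
from scipy.spatial.transform import Rotation as R
from bench import ctrl
def cap(n,f=None):
    s=ctrl.sense(); c=ctrl.capture(n)
    if f: cv2.imwrite('pics/'+f,c['pixels'])
    c['s']=s
    K=np.array([[c['fx'],0,c['cx']],[0,c['fy'],c['cy']],[0,0,1]])
    c['K']=K
    if n=='wrist':
        T=np.eye(4);T[:3,:3]=R.from_euler('xyz',s['orientation']).as_matrix();T[:3,3]=s['eef_pos']
        W=T@c['tool_from_camera']; c['o']=W[:3,3]; c['Rw']=W[:3,:3]
    else:
        Rm=cv2.Rodrigues(np.array(c['rvec'],float))[0]; c['Rw']=Rm.T; c['o']=-Rm.T@np.array(c['tvec']).ravel()
    return c
def ray(c,u,v):
    d=c['Rw']@np.linalg.inv(c['K'])@[u,v,1]; return d/np.linalg.norm(d)
def atz(c,u,v,z):
    d=ray(c,u,v); return c['o']+d*(z-c['o'][2])/d[2]
def tri(a,ua,b,ub):
    da,db=ray(a,*ua),ray(b,*ub)
    st=np.linalg.lstsq(np.c_[da,-db],b['o']-a['o'],rcond=None)[0]
    p,q=a['o']+da*st[0],b['o']+db*st[1]; return (p+q)/2,np.linalg.norm(p-q)
def proj(c,P):
    q=c['K']@(c['Rw'].T@(np.asarray(P)-c['o'])); return q[:2]/q[2]
def totool(dw,s=None):
    s=s or ctrl.sense(); return R.from_euler('xyz',s['orientation']).as_matrix().T@np.asarray(dw)*100
E
python3 - <<'E'
from h import *
import pickle
for n in ['scene','side']:
    c=cap(n,n+'0.png'); pickle.dump(c,open(n+'.pkl','wb')); print(n,c['o'],c['K'][0,0])
s=ctrl.sense();print(s); print(ctrl.grip_point_offset)
E
```

```text
scene [-0.06703846 -0.42888747  0.49860294] 370.8088547979074
side [ 0.54538679 -0.98886774  0.56866826] 463.3161787554697
{'time': 0.1, 'joints': array([ 1.25809893,  0.46933486, -0.04859529,  1.53355006,  0.02411574,
        1.14101924, -0.08232526]), 'joint_velocities': array([ 8.75170270e-04, -1.67067142e-03,  1.91094672e-03, -4.09321478e-03,
       -8.01290271e-05,  2.90066519e-04, -3.82018813e-04]), 'joint_efforts': array([ 5.94176363e-04, -5.09172964e+01, -8.11866252e-02, -2.36828631e+01,
       -6.14936720e-02,  3.44568409e-02,  5.49360936e-05]), 'eef_pos': array([ 0.18886157, -0.64748475,  0.2216322 ]), 'orientation': array([-3.13986893e+00,  7.44491086e-05,  2.83807558e-01]), 'contact_force': array([ 0.34241371, -0.43979442, -0.22813456]), 'wrist_torque': array([-0.02862651, -0.0203044 , -0.07681315]), 'grasp_force': 0.0, 'finger_gap': 0.08657329853589955}
0.0187
```

View pics/scene0.png

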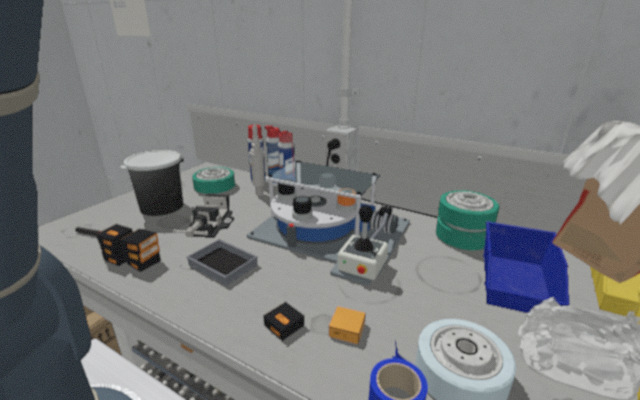

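View pics/side0.png

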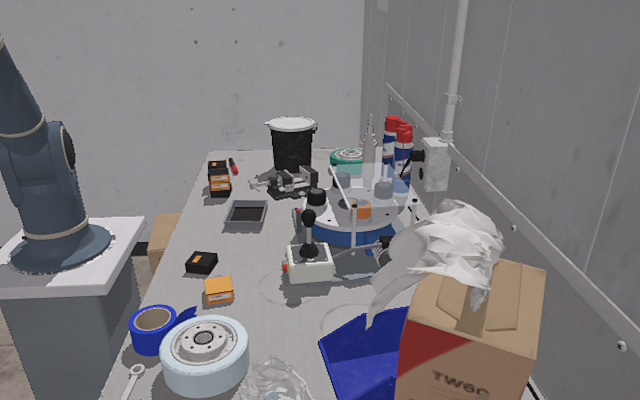

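The scene picture shows the orange cap at (346,198), right-rear under the hood, the front black cap at (302,205), the pointer at (292,233) and the tray at (222,260). In the side picture the knob is at (309,217), the orange cap at (357,209) and the tray at (246,215). I'll enlarge both for closer readings.

```bash
python3 - <<'E'
import cv2,numpy as np
a=cv2.imread('pics/scene0.png')[150:290,180:420]; b=cv2.imread('pics/side0.png')[150:290,215:455]
z=lambda x:cv2.resize(x,None,fx=3.3333,fy=3.3333,interpolation=cv2.INTER_CUBIC)
cv2.imwrite('pics/a.png',z(a)); cv2.imwrite('pics/b.png',z(b))
E
```

```text
(no output)
```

View pics/a.png

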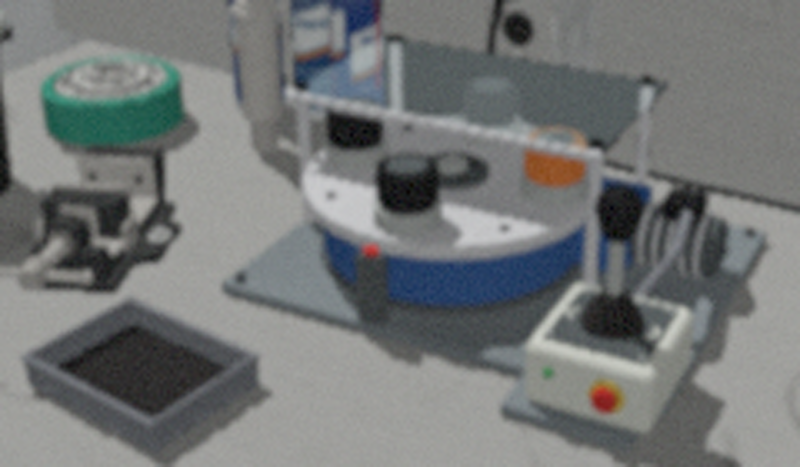

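View pics/b.png

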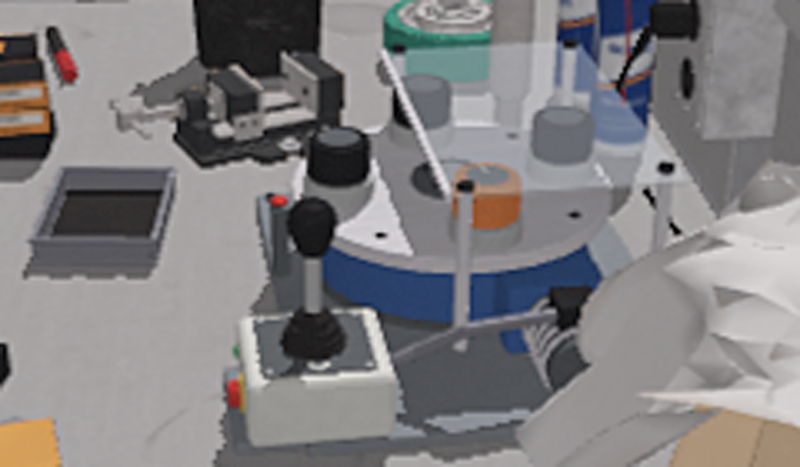

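```bash
python3 - <<'E'
from h import *
import pickle
a=pickle.load(open('scene.pkl','rb'));b=pickle.load(open('side.pkl','rb'))
A=lambda u,v:(180+u*.3,150+v*.3); B=lambda u,v:(215+u*.3,150+v*.3)
P={}
for k,p,q in [('knob',(620,214),(312,228)),('ptr',(371,251),(278,201)),('front',(408,182),(338,157)),('orange',(556,158),(487,196)),('rear',(492,100),(562,134)),('left',(355,125),(424,100)),('hoodR',(597,150),(464,187)),('hoodL',(292,93),(399,48))]:
    x,e=tri(a,A(*p),b,B(*q)); P[k]=x; print(k,x.round(4),round(e,4))
c=(P['orange']+P['left']+P['front']+P['rear'])/4;print('c',c.round(4))
d=P['ptr']-c; print('ptr',np.hypot(*d[:2]),np.degrees(np.arctan2(*-d[1::-1])), )
for k in ['front','orange','rear','left']:
    d=P[k]-c; print(k,np.hypot(*d[:2]).round(4),np.degrees(np.arctan2(d[1],d[0])).round(1))
print('tray',[atz(a,*A(*p),.024)[:2].round(3) for p in [(25,360),(130,302),(257,358),(150,428)]])
print('tray',[atz(b,*B(*p),.024)[:2].round(3) for p in [(65,170),(175,172),(152,240),(33,238)]])
E
```

```text
knob [ 0.5799 -0.1611  0.1383] 0.0003
ptr [0.5629 0.0202 0.0673] 0.0001
front [0.6069 0.0164 0.1038] 0.0016
orange [ 0.7038 -0.0547  0.1027] 0.0007
rear [0.774  0.0409 0.1049] 0.0006
left [0.6798 0.1155 0.1021] 0.0028
hoodR [ 0.6809 -0.0979  0.1299] 0.0033
hoodL [0.6649 0.1666 0.1254] 0.0044
c [0.6911 0.0295 0.1034]
ptr 0.1285283802641615 4.17782794193977
front 0.0852 -171.1
orange 0.0851 -81.5
rear 0.0837 7.8
left 0.0867 97.5
tray [array([0.382, 0.18 ]), array([0.473, 0.173]), array([0.464, 0.047]), array([0.37 , 0.055])]
tray [array([0.391, 0.178]), array([0.481, 0.167]), array([0.468, 0.048]), array([0.378, 0.058])]
```

>>> step_arm(
  turn=[
    [0, 0, 2],
    [0, 0, 4],
    [0, 0, 6],
    [0, 0, 8],
    [0, 0, 10],
    [0, 0, 12],
    [0, 0, 12.3],
    [0, 0, 12.3],
  ],
  xyz=[
    [4, -3, -2],
    [10, -7, -2],
    [16, -11.2, -2],
    [22, -15.4, -2],
    [28, -19.6, -2],
    [34, -23.8, -2],
    [40, -28, -2],
    [43, -30, -2],
  ],
  gripper=[5.6, 5.6, 5.6, 5.6, 5.6, 5.6, 5.6, 5.6],
)

```text
time: 1.1
eef_pos: [0.4953, -0.2665, 0.2424]
orientation: [3.141, 0.0, 0.069]
contact_force: [0.5, -1.2, -0.1]
finger_gap: 0.0564
grasp_force: 0.0
```

>>> step_arm(
  turn=[
    [0, 0, 0],
    [0, 0, 0],
    [0, 0, 0],
    [0, 0, 0],
  ],
  xyz=[
    [3, -3.3, 0],
    [6.7, -7.4, 0],
    [6.7, -7.4, 0],
    [6.7, -7.4, 0],
  ],
  gripper=[5.6, 5.6, 5.6, 5.6],
)

```text
time: 1.6
eef_pos: [0.5557, -0.1901, 0.242]
orientation: [3.141, 0.001, 0.069]
contact_force: [0.1, -1.1, -0.3]
finger_gap: 0.0557
grasp_force: 0.0
```

```bash
python3 - <<'E'
from h import *
w=cap('wrist','w1.png'); print(w['s']['eef_pos'],w['s']['orientation'],w['o'],w['Rw'].round(2),proj(w,[.58,-.161,.138]),w['tool_from_camera'].round(3))
E
```

```text
[ 0.55571031 -0.19010576  0.24199649] [3.14128670e+00 1.43830661e-03 6.91239692e-02] [ 0.63998365 -0.18363696  0.40439355] [[ 0.07 -0.95 -0.31]
 [-1.   -0.07 -0.02]
 [ 0.    0.31 -0.95]] [287.46669781 171.87106082] [[ 0.001 -0.952 -0.305  0.084]
 [ 1.     0.001  0.    -0.001]
 [ 0.    -0.305  0.952 -0.163]
 [ 0.     0.     0.     1.   ]]
```

View pics/w1.png

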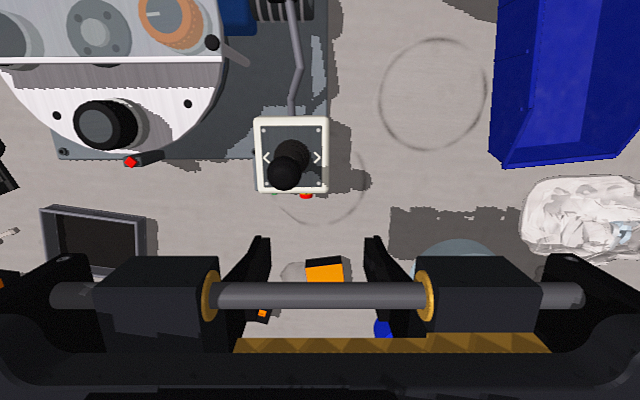

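The wrist view shows the knob at (285,173), against a predicted (287,172), so the map agrees. I'll descend around the knob.

>>> step_arm(
  turn=[
    [0, 0, 0],
    [0, 0, 0],
    [0, 0, 0],
    [0, 0, 0],
    [0, 0, 0],
    [0, 0, 0],
  ],
  xyz=[
    [2.6, -2.7, 0],
    [2.6, -2.7, 0.5],
    [2.6, -2.7, 4],
    [2.6, -2.7, 8],
    [2.6, -2.7, 11.5],
    [2.6, -2.7, 11.5],
  ],
  gripper=[5.6, 5.6, 5.6, 5.6, 5.6, 5.6],
)

```text
time: 2.4
eef_pos: [0.5771, -0.1626, 0.1248]
orientation: [-3.141, 0.007, 0.066]
contact_force: [-0.4, 1.3, 0.1]
finger_gap: 0.056
grasp_force: 0.0
```

```bash
python3 - <<'E'
from h import *
w=cap('wrist','w2.png');c=cap('side')
cv2.imwrite('pics/s2.png',np.vstack([cv2.resize(c['pixels'][150:290,215:455],None,fx=2.4,fy=2.1),cv2.resize(w['pixels'][100:380,100:500],(576,294))]))
print(w['s']['eef_pos'],w['s']['contact_force'])
E
```

```text
[ 0.57707556 -0.16263955  0.12478935] [-0.41371864  1.3415286   0.10032015]
```

View pics/s2.png

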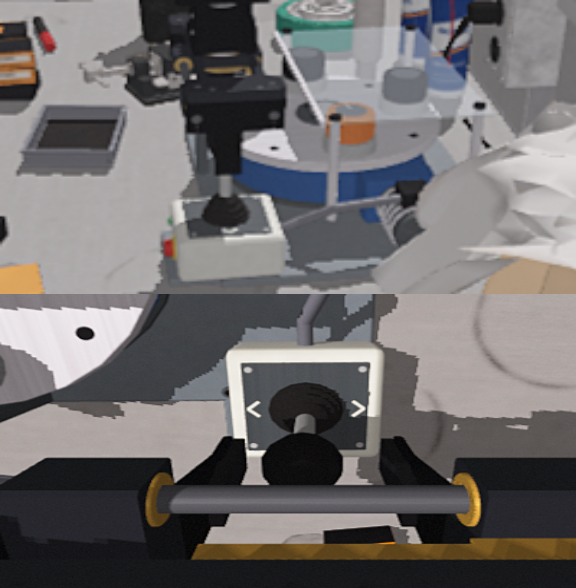

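Knob sits between the fingers. Pushing left.

>>> step_arm(
  turn=[
    [0, 0, 0],
    [0, 0, 0],
    [0, 0, 0],
    [0, 0, 0],
    [0, 0, 0],
    [0, 0, 0],
    [0, 0, 0],
    [0, 0, 0],
  ],
  xyz=[
    [0, -2.2, 0],
    [0, -4.3, 0],
    [0, -4.3, 0],
    [0, -4.3, 0],
    [0, -4.3, 0],
    [0, -4.3, 0],
    [0, -4.3, 0],
    [0, -4.3, 0],
  ],
  gripper=[5.6, 5.6, 5.6, 5.6, 5.6, 5.6, 5.6, 5.6],
)

```text
time: 3.5
eef_pos: [0.5782, -0.1197, 0.1291]
orientation: [3.138, -0.002, 0.069]
contact_force: [-0.1, -6.6, 2.9]
finger_gap: 0.056
grasp_force: 2.9
```

```bash
cat > ang.py <<'E'
from h import *
C=np.array([.6911,.0295])
def orange(c,near=None):
    hsv=cv2.cvtColor(c['pixels'],cv2.COLOR_BGR2HSV)
    m=cv2.inRange(hsv,(6,110,60),(20,255,255))
    n,_,st,ce=cv2.connectedComponentsWithStats(m)
    return [(st[i,4],ce[i].round(1)) for i in range(1,n) if st[i,4]>25]
if __name__=='__main__':
    for n in ['side','scene']:
        c=cap(n); print(n,c['s']['time'],c['s']['eef_pos'],c['s']['contact_force'])
        for A,u in orange(c):
            p=atz(c,*u,.104); d=p[:2]-C
            if np.hypot(*d)<.13: print(A,u,p.round(4),np.hypot(*d).round(4),np.degrees(np.arctan2(d[1],d[0])).round(1))
E
python3 ang.py
```

```text
side 3.5 [ 0.57816341 -0.11967767  0.12911022] [-0.13061483 -6.58374471  2.90682237]
155 [344.5 210.7] [ 0.6649 -0.0632  0.104 ] 0.0963 -105.8
scene 3.55 [ 0.57814644 -0.11968755  0.12910954] [-0.80250101 -5.76619462  2.69261231]
150 [343.4 203. ] [ 0.6672 -0.0639  0.104 ] 0.0964 -104.4
```

>>> step_arm(
  turn=[
    [0, 0, 0],
    [0, 0, 0],
    [0, 0, 0],
    [0, 0, 0],
    [0, 0, 0],
    [0, 0, 0],
    [0, 0, 0],
    [0, 0, 0],
  ],
  xyz=[
    [0, 0, 0],
    [0, 0, 0],
    [0, 0, 0],
    [0, 0, 0],
    [0, 0, 0],
    [0, 0, 0],
    [0, 0, 0],
    [0, 0, 0],
  ],
  gripper=[5.6, 5.6, 5.6, 5.6, 5.6, 5.6, 5.6, 5.6],
)

```text
time: 4.6
eef_pos: [0.5782, -0.1197, 0.1291]
orientation: [3.138, -0.002, 0.069]
contact_force: [0.4, -6.4, 3.2]
finger_gap: 0.0563
grasp_force: 2.9
```

>>> step_arm(
  turn=[
    [0, 0, 0],
    [0, 0, 0],
    [0, 0, 0],
    [0, 0, 0],
    [0, 0, 0],
    [0, 0, 0],
    [0, 0, 0],
    [0, 0, 0],
  ],
  xyz=[
    [0, 0, 0],
    [0, 0, 0],
    [0, 0, 0],
    [0, 0, 0],
    [0, 0, 0],
    [0, 0, 0],
    [0, 0, 0],
    [0, 0, 0],
  ],
  gripper=[5.6, 5.6, 5.6, 5.6, 5.6, 5.6, 5.6, 5.6],
)

```text
time: 5.6
eef_pos: [0.5782, -0.1197, 0.1291]
orientation: [3.138, -0.002, 0.069]
contact_force: [0.7, -5.4, 3.4]
finger_gap: 0.0561
grasp_force: 2.9
```

```bash
python3 ang.py
```

```text
side 5.6 [ 0.57815608 -0.11968905  0.12912602] [ 0.67921066 -5.42234792  3.35195196]
247 [323.7 205. ] [ 0.6206 -0.0304  0.104 ] 0.0925 -139.6
scene 5.65 [ 0.57816716 -0.11967959  0.1291188 ] [ 0.08469509 -5.63417742  2.67603909]
269 [316.8 206.4] [ 0.6175 -0.0178  0.104 ] 0.0875 -147.3
```

>>> step_arm(
  turn=[
    [0, 0, 0],
    [0, 0, 0],
    [0, 0, 0],
    [0, 0, 0],
    [0, 0, 0],
    [0, 0, 0],
  ],
  xyz=[
    [0, 0, 0],
    [0, 0, 0],
    [0, 0, 0],
    [0, 0, 0],
    [0, 0, 0],
    [0, 0, 0],
  ],
  gripper=[5.6, 5.6, 5.6, 5.6, 5.6, 5.6],
)

```text
time: 6.45
eef_pos: [0.5781, -0.1197, 0.1291]
orientation: [3.138, -0.002, 0.069]
contact_force: [-0.3, -5.5, 2.6]
finger_gap: 0.0561
grasp_force: 2.9
```

```bash
python3 ang.py
```

```text
side 6.45 [ 0.57814566 -0.11967133  0.12909681] [-0.2829198  -5.52720601  2.57136441]
101 [319.8 203.5] [ 0.6122 -0.0218  0.104 ] 0.0941 -147.0
scene 6.5 [ 0.57817022 -0.1196982   0.12911918] [ 0.03150344 -6.81027939  2.01281531]
257 [306.3 206.3] [0.6049 0.0041 0.104 ] 0.0898 -163.6
```

>>> step_arm(
  turn=[
    [0, 0, 0],
    [0, 0, 0],
    [0, 0, 0],
    [0, 0, 0],
    [0, 0, 0],
    [0, 0, 0],
    [0, 0, 0],
  ],
  xyz=[
    [0, 0, 0],
    [0, 0, 0],
    [0, 0, 0],
    [0, 4.2, 0],
    [0, 4.2, 0],
    [0, 4.2, 0],
    [0, 4.2, 0],
  ],
  gripper=[5.6, 5.6, 5.6, 5.6, 5.6, 5.6, 5.6],
)

```text
time: 7.42
eef_pos: [0.5805, -0.1578, 0.1278]
orientation: [-3.141, -0.0, 0.072]
contact_force: [-0.1, 0.3, 0.6]
finger_gap: 0.0562
grasp_force: 0.0
```

```bash
python3 ang.py; python3 -c "
from h import *
w=cap('wrist');c=cap('scene')
z=lambda x:cv2.resize(x,(600,290))
cv2.imwrite('pics/w3.png',np.vstack([z(w['pixels'][:,:]),z(c['pixels'][160:280,230:420])]))"
```

```text
side 7.425 [ 0.5804824  -0.15779918  0.12777704] [-0.09929584  0.34787244  0.5763545 ]
scene 7.475 [ 0.58047746 -0.15810735  0.12775072] [-0.3836379  -0.11239235 -0.46876507]
256 [299.8 205.1] [0.6024 0.0211 0.104 ] 0.0891 -174.6
```

View pics/w3.png

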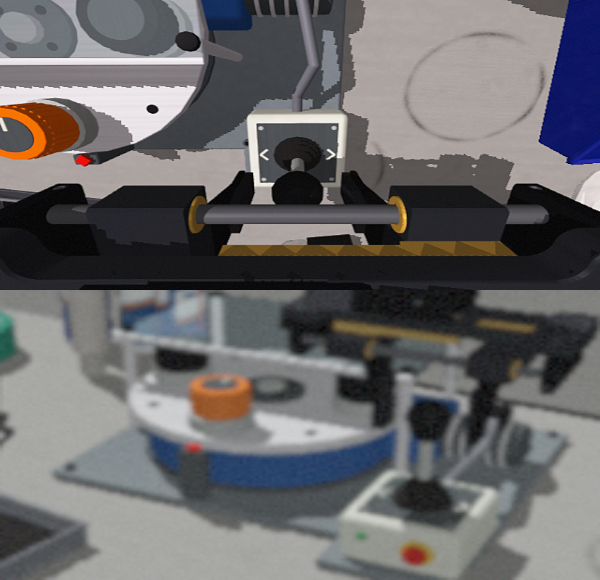

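The orange cap now stands at the pointer: wrist view (38,132) beside the red tip (83,160). The stick is upright. I'll rise, go over the cap and pre-turn.

>>> step_arm(
  turn=[
    [0, 0, 0],
    [0, 0, 0],
    [0, 0, 7.5],
    [0, 0, 15],
    [0, 0, 22.5],
    [0, 0, 30],
    [0, 0, 30],
    [0, 0, 30],
  ],
  xyz=[
    [0, 0, -5],
    [0, 0, -10],
    [0.2, -4, -10.5],
    [0.4, -9, -10.5],
    [0.7, -14, -10.5],
    [0.7, -18, -10.5],
    [0.7, -18, -10.5],
    [0.7, -18, -10.5],
  ],
  gripper=[5.6, 5.6, 6.4, 6.4, 6.4, 6.4, 6.4, 6.4],
)

```text
time: 8.62
eef_pos: [0.5748, 0.0195, 0.2325]
orientation: [3.141, -0.0, -0.454]
contact_force: [0.3, -0.1, -0.6]
finger_gap: 0.0643
grasp_force: 0.0
```

```bash
python3 - <<'E'
from h import *
w=cap('wrist','w4.png'); s=w['s']; print(s['time'],s['eef_pos'],s['orientation'],s['joints'].round(2))
print(proj(w,[.6063,.0236,.119]),proj(w,[.5629,.0202,.069]))
hsv=cv2.cvtColor(w['pixels'],cv2.COLOR_BGR2HSV); m=cv2.inRange(hsv,(6,110,60),(20,255,255))
n,_,st,ce=cv2.connectedComponentsWithStats(m); print([(st[i],ce[i]) for i in range(1,n) if st[i,4]>100])
E
```

```text
8.625 [0.57478829 0.01945399 0.23249642] [ 3.14081639e+00 -3.26537387e-04 -4.54067839e-01] [ 0.09  0.31 -0.25  1.75  0.09  1.09 -2.21]
[298.63359079 169.31437803] [321.17925167 192.77533914]
[(array([ 273,  143,   48,   51, 1147], dtype=int32), array([297.33565824, 166.45248474])), (array([ 507,  192,   54,   52, 1555], dtype=int32), array([533.49131833, 217.72990354])), (array([187, 270,  21,  52, 557], dtype=int32), array([194.80969479, 295.62657092])), (array([427, 270,  21,  52, 562], dtype=int32), array([439.03736655, 295.68683274])), (array([ 248,  333,  319,   20, 5183], dtype=int32), array([414.23403434, 344.0100328 ]))]
```

View pics/w4.png

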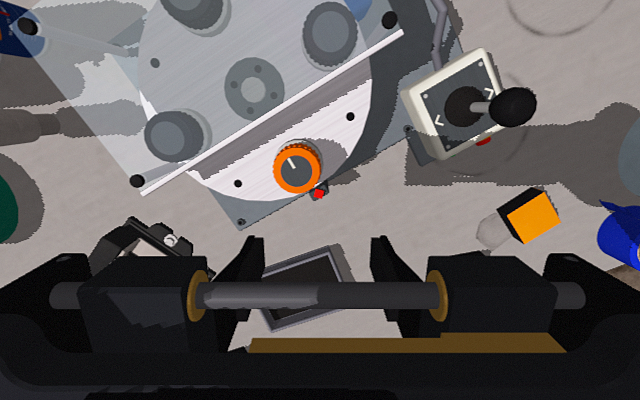

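```bash
python3 - <<'E'
from h import *
w=cap('wrist'); s=w['s']
for u in [(296.5,171),(297.5,169.5)]:
    p=atz(w,*u,.119); print(p.round(4), totool(p-s['eef_pos']).round(2), s['eef_pos'])
E
```

```text
[0.6058 0.0253 0.119 ] [ 2.48 -1.97 11.35] [0.57487735 0.01868195 0.23248514]
[0.6067 0.0238 0.119 ] [ 2.63 -1.87 11.35] [0.57487735 0.01868195 0.23248514]
```

>>> step_arm(
  turn=[
    [0, 0, 0],
    [0, 0, 0],
    [0, 0, 0],
    [0, 0, 0],
    [0, 0, 0],
    [0, 0, 0],
    [0, 0, 0],
  ],
  xyz=[
    [2.6, -1.9, 0],
    [2.6, -1.9, 2],
    [2.6, -1.9, 6],
    [2.6, -1.9, 10],
    [2.6, -1.9, 13],
    [2.6, -1.9, 13.8],
    [2.6, -1.9, 13.8],
  ],
  gripper=[6.4, 6.4, 6.4, 6.4, 6.4, 6.4, 6.4],
)

```text
time: 9.6
eef_pos: [0.6069, 0.0249, 0.0948]
orientation: [3.141, -0.0, -0.456]
contact_force: [0.7, -0.3, 0.5]
finger_gap: 0.0641
grasp_force: 0.0
```

>>> step_arm(
  turn=[
    [0, 0, 0],
    [0, 0, 0],
    [0, 0, 0],
    [0, 0, 0],
  ],
  xyz=[
    [0, 0, 0],
    [0, 0, 0],
    [0, 0, 0],
    [0, 0, 0],
  ],
  gripper=[4.2, 4.2, 4.2, 4.2],
)

```text
time: 10.1
eef_pos: [0.607, 0.0258, 0.0954]
orientation: [-3.141, -0.001, -0.454]
contact_force: [-1.2, -0.3, 3.8]
finger_gap: 0.0445
grasp_force: 30.0
```

>>> step_arm(
  turn=[
    [0, 0, -8],
    [0, 0, -16],
    [0, 0, -24],
    [0, 0, -32],
    [0, 0, -40],
    [0, 0, -48],
    [0, 0, -56],
    [0, 0, -60],
  ],
  xyz=[
    [0, 0, 0],
    [0, 0, 0],
    [0, 0, 0],
    [0, 0, 0],
    [0, 0, 0],
    [0, 0, 0],
    [0, 0, 0],
    [0, 0, 0],
  ],
  gripper=[4.2, 4.2, 4.2, 4.2, 4.2, 4.2, 4.2, 4.2],
)

```text
time: 11.1
eef_pos: [0.6074, 0.026, 0.0955]
orientation: [3.141, -0.002, 0.595]
contact_force: [1.1, -0.2, 3.4]
finger_gap: 0.0444
grasp_force: 30.0
```

Turned 60°. Before lifting I'll check that home held, using the wrist force as a guide, then lift gently.

>>> step_arm(
  turn=[
    [0, 0, 0],
    [0, 0, 0],
    [0, 0, 0],
    [0, 0, 0],
    [0, 0, 0],
  ],
  xyz=[
    [0, 0, 0],
    [0, 0, -0.4],
    [0, 0, -0.8],
    [0, 0, -1.2],
    [0, 0, -1.2],
  ],
  gripper=[4.2, 4.2, 4.2, 4.2, 4.2],
)

```text
time: 11.72
eef_pos: [0.6066, 0.0258, 0.1068]
orientation: [3.141, -0.0, 0.593]
contact_force: [0.2, -0.0, -0.5]
finger_gap: 0.0446
grasp_force: 30.0
```

>>> step_arm(
  turn=[
    [0, 0, 0],
    [0, 0, 0],
    [0, 0, 0],
    [0, 0, 0],
    [0, 0, 0],
  ],
  xyz=[
    [0, 0, -1],
    [0, 0, -3],
    [0, 0, -6],
    [0, 0, -9],
    [0, 0, -9],
  ],
  gripper=[4.2, 4.2, 4.2, 4.2, 4.2],
)

```text
time: 12.35
eef_pos: [0.6086, 0.0263, 0.2005]
orientation: [3.138, -0.006, 0.593]
contact_force: [0.8, -0.8, -2.2]
finger_gap: 0.0445
grasp_force: 30.0
```

```bash
python3 - <<'E'
from h import *
w=cap('wrist');c=cap('scene'); s=c['s']; print(s['eef_pos'],s['finger_gap'],s['orientation'])
z=lambda x:cv2.resize(x,(600,290))
cv2.imwrite('pics/w5.png',np.vstack([z(w['pixels']),z(c['pixels'][150:290,180:420])]))
print(totool(np.array([.437,.113,.19])-s['eef_pos']))
E
```

```text
[0.60725892 0.0259164  0.19843195] 0.04440318242538123 [ 3.13962412e+00 -2.73936434e-03  5.92647722e-01]
[ -9.25807545 -16.73395967   0.83075384]
```

View pics/w5.png

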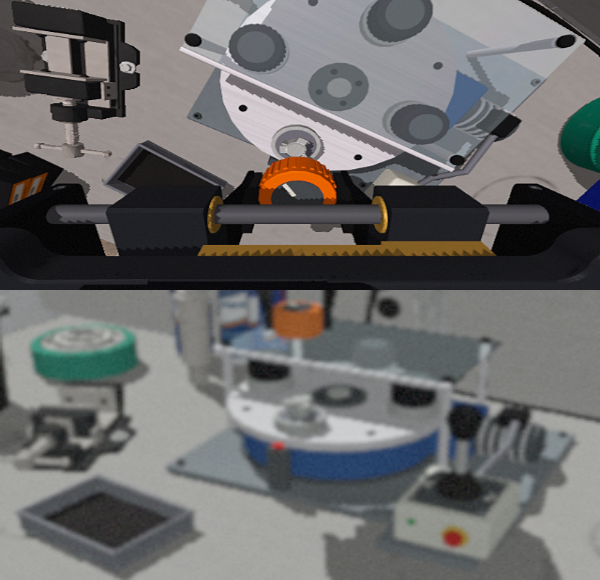

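The cap is off and in the fingers. The bare bearing stands home at the pointer and the stick is upright. Moving to the tray.

>>> step_arm(
  turn=[
    [0, 0, 5],
    [0, 0, 12],
    [0, 0, 20],
    [0, 0, 28],
    [0, 0, 36],
    [0, 0, 38.6],
    [0, 0, 38.6],
    [0, 0, 38.6],
  ],
  xyz=[
    [-1, -1.8, 0],
    [-3.3, -5.8, 0],
    [-5.6, -9.9, 0],
    [-7.9, -14, 0],
    [-9.4, -16.7, 0],
    [-9.4, -16.7, 0],
    [-9.4, -16.7, 0],
    [-9.4, -16.7, 0],
  ],
  gripper=[4.2, 4.2, 4.2, 4.2, 4.2, 4.2, 4.2, 4.2],
)

```text
time: 13.45
eef_pos: [0.4352, 0.1114, 0.196]
orientation: [3.141, 0.001, -0.081]
contact_force: [0.7, 0.3, -0.3]
finger_gap: 0.0443
grasp_force: 30.0
```

>>> step_arm(
  turn=[
    [0, 0, 0],
    [0, 0, 0],
    [0, 0, 0],
    [0, 0, 0],
    [0, 0, 0],
    [0, 0, 0],
    [0, 0, 0],
    [0, 0, 0],
  ],
  xyz=[
    [0, 0, 4],
    [0, 0, 8],
    [0, 0, 12],
    [0, 0, 15],
    [0, 0, 16.6],
    [0, 0, 17.5],
    [0, 0, 18],
    [0, 0, 18],
  ],
  gripper=[4.2, 4.2, 4.2, 4.2, 4.2, 4.2, 4.2, 4.2],
)

```text
time: 14.45
eef_pos: [0.4357, 0.1118, 0.0169]
orientation: [-3.141, -0.001, -0.081]
contact_force: [0.3, -0.0, -0.6]
finger_gap: 0.0445
grasp_force: 30.0
```

>>> step_arm(
  turn=[
    [0, 0, 0],
    [0, 0, 0],
    [0, 0, 0],
    [0, 0, 0],
    [0, 0, 0],
  ],
  xyz=[
    [0, 0, 0.2],
    [0, 0, 0.4],
    [0, 0, 0.6],
    [0, 0, 0.7],
    [0, 0, 0.7],
  ],
  gripper=[4.2, 4.2, 4.2, 4.2, 4.2],
)

```text
time: 15.08
eef_pos: [0.4353, 0.1117, 0.0099]
orientation: [3.141, -0.0, -0.081]
contact_force: [-2.7, 1.2, 3.9]
finger_gap: 0.0445
grasp_force: 30.0
```

Contact of about 4 N at the expected height. Releasing, then retreating.

>>> step_arm(
  turn=[
    [0, 0, 0],
    [0, 0, 0],
    [0, 0, 0],
    [0, 0, 0],
  ],
  xyz=[
    [0, 0, 0],
    [0, 0, 0],
    [0, 0, 0],
    [0, 0, 0],
  ],
  gripper=[5.8, 5.8, 5.8, 5.8],
)

```text
time: 15.58
eef_pos: [0.4353, 0.1118, 0.0095]
orientation: [3.142, 0.0, -0.081]
contact_force: [0.1, -0.0, -0.3]
finger_gap: 0.0576
grasp_force: 0.0
```

>>> step_arm(
  turn=[
    [0, 0, 0],
    [0, 0, 0],
    [0, 0, 0],
    [0, 0, 0],
    [0, 0, 0],
    [0, 0, 0],
    [0, 0, 0],
  ],
  xyz=[
    [0, 0, -1],
    [0, 0, -3],
    [0, 0, -6],
    [0, 0, -10],
    [0, 0, -14],
    [0, 0, -14],
    [0, 0, -14],
  ],
  gripper=[5.8, 5.8, 5.8, 5.8, 5.8, 5.8, 5.8],
)

```text
time: 16.45
eef_pos: [0.4348, 0.1114, 0.1495]
orientation: [3.141, 0.0, -0.081]
contact_force: [-0.7, 0.1, 0.9]
finger_gap: 0.0578
grasp_force: 0.0
```

```bash
python3 - <<'E'
from h import *
c=cap('scene');d=cap('side'); s=c['s']; print(s['time'],s['eef_pos'],s['finger_gap'],s['contact_force'])
z=lambda x:cv2.resize(x,(600,290))
cv2.imwrite('pics/f.png',np.vstack([z(c['pixels'][150:290,180:420]),z(d['pixels'][150:290,215:455])]))
E
```

```text
16.45 [0.4347947  0.11142874 0.14945005] 0.057784646400898206 [-0.69313339  0.10975549  0.87739742]
```

View pics/f.png

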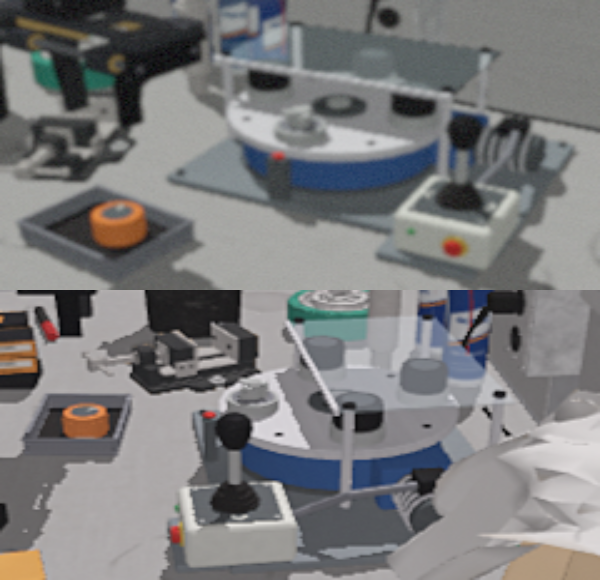

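The cap stands upright near the middle of the tray, seen at (120,222) in the scene view and (86,420) in the side view. The station is home, the stick is upright and the robot is clear, so I'm handing in.

```bash
python3 -c "
from bench import ctrl
print(ctrl.hand_in())"
```

```text
the job is handed in; nothing more can be done
None
```

I handed the job in at about 16.5 s of the 67 s allowed, and no verdict came back; the last pictures show the orange cap upright in the grey tray, its station home at the pointer, the joystick upright and the robot clear.

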